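# Take the slide carrier off its hook and hold it over the dish

### The job

Take the blue slide carrier by its grip, lift it up and off its hook without tipping it, and bring it over the middle of the white kidney dish. Finish while still holding it there, steady and level in the air, with its underside roughly 5 to 15 cm above the dish's rim; do not put it down or let go. Leave the dish, the yellow carrier and the other things on the desk where they are.

Things in the scene. Friction and masses are not known exactly. Their poses are not given: they have to be found in the camera images.
- carrier_blue: Blue slide carrier hanging on stand_blue; the one to take. 0.15 to 0.31 kg, centre of mass low on its mid axis. Origin: centre of its underside, z up, x along the hook arm (heading of its stand), y along the slides. Body 58 (x) x 88 (y) x 32 mm high, full of upright glass slides. The hook arm's axis is 91 mm above the origin, 45 to 65 mm out from the post.
- grip_blue (a point): Centre of the blue carrier's solid grip block, 14 (x) x 24 (y) x 38 mm high, 124 mm above the carrier's underside on its mid axis (block from 105 to 143 mm); axes as the carrier's.
- bail_blue (a point): Apex of the blue carrier's 6 mm wire bail, 100 mm above its underside, just under the grip. The bail lies in the carrier's plane x = 0: upright at y = +-42 mm from the body to 70 mm height, then sloping in to the apex. The hook arm passes through it under the apex; some 55 mm are free between arm and slides below.
- tip_blue (a point): Top end of the upturned tip of stand_blue's hook: 90 mm from the post along the stand's -x, 202 mm above the desk, 18 mm above the arm's upper side.
- stand_blue: Fixed hook stand holding the blue carrier: steel base 100 x 100 x 14 mm, post 12 mm thick with a black ball on top (z 189 mm). Origin under the post, on the base's underside; z up. At z = 180 mm an 8 mm round arm runs level along the stand's own -x, roughly toward the robot, to an upturned tip. Yaw within 0.4 rad of the world's; the two stands may swap places.
- carrier_yellow: Yellow slide carrier hanging on stand_yellow; same build as the blue one, stays. 0.15 to 0.31 kg, centre of mass low on its mid axis. Origin: centre of its underside, z up, x along the hook arm (heading of its stand), y along the slides. Body 58 (x) x 88 (y) x 32 mm high, full of upright glass slides. The hook arm's axis is 91 mm above the origin, 45 to 65 mm out from the post.
- stand_yellow: Fixed hook stand holding the yellow carrier: steel base 100 x 100 x 14 mm, post 12 mm thick with a black ball on top (z 189 mm). Origin under the post, on the base's underside; z up. At z = 180 mm an 8 mm round arm runs level along the stand's own -x, roughly toward the robot, to an upturned tip. Yaw within 0.4 rad of the world's; the two stands may swap places.
- dish: White enamelled kidney dish, loose, 212 mm (its x) x 165 mm (its y) x 46 mm high to the rim; open on top. Origin at the centre of its outline on the underside; stands upright on the desk with its long side roughly along world y.
- jar: Small round glass jar, 54 mm across, 56 mm high, bystander. Origin under its centre.
- bottle: Brown bottle with a black cap, 44 mm across, 120 mm high, bystander. Origin under its centre.
- kitchen_timer: Grey timer, 47 x 66 x 62 mm high, bystander. Origin under its centre.
Mind the look-alikes: they are no part of the job. What is shaped like the carrier_yellow but red is not meant.

How it is judged:
By the outcome, as a careful person would: the job done as asked, in the order asked, and still so for the second after the job is handed in, while the arm keeps its last pose, push and grip.
It also fails if it takes over 38 s, if anything falls off the work surface, if the arm or the gripper's body presses on something with over 40 N, if the wrist force passes 120 N, or if a joint passes its speed limit or range.

### The arm

A 7-joint arm with a two-finger parallel gripper is mounted at the origin on a cart in front of the work surface, level with it; the furniture and walls round the work are solid. World frame = base frame: x ahead of the robot, y to its left, z up, the work surface at z = 0. Lengths are in m, angles in rad, forces in N, time in s.
With the tool pointing down it reaches from about 0.4 to 0.875 m from the base axis. Payload 19.3 kg.
Tool frame: the origin (TCP) lies at the very end of the fingers, on their centre line; the grasp point (between the pads) lies 19 mm behind it; z points along the fingers, y is the line along which they close (so a half turn about z gives the same grasp; the last joint's range is limited). The gripper opens to 85 mm and grips with 20 to 120 N. Pads are 22 mm wide; open, the fingers measure 114 mm over their backs; the gripper's body (76 mm by 85 mm) begins 54 mm behind the grasp point. The pads swing forward as they close: fully open they stand 13 mm farther back than shut.
Start: joints at [1.257, 0.521, -0.036, 1.599, 0.021, 1.021, -0.113], TCP at [0.151, -0.607, 0.231] pointing down, gripper open.
Joint ranges: [-2.91, 2.91], [-0.3, 2.13], [-1.5, 1.42], [0.17, 2.43], [-1.26, 4.41], [0.16, 1.93], [-2.52, 2.52]. Speed limits (rad/s): [1.89, 1.89, 2.39, 2.39, 3.01, 3.01, 3.01].

### API

Orientations are given as [roll, pitch, yaw] about the fixed x, y, z axes, in that order (R = Rz(yaw) Ry(pitch) Rx(roll)).
In Python, from workcell import bot gives the robot as it stands. The module is installed in compiled form; this text tells all that it offers.
- The arm moves only by the tool apply_moves, never from a script. Its arguments are lists of equal length, an entry for each row: "claw": the finger opening in m, from 0 to 0.0854; "xyz": the shift along the tool's x, y, z in m, a list of three; "twist": the turn, a rotation vector about the tool's x, y, z in rad, a list of three. A call has 1 to 20 rows; each row shifts and turns the commanded pose from where the row before left it, along the tool's axes as they then stand; what a row does not reach is not made up. A row lasts 1/10 s, in which the tool goes at most 50 mm and 8.59 degrees, less where a joint would pass 70% of its speed; a pose out of reach is approached as far as the arm can. A call with a gripper value outside its range is refused whole. The fingers move at their own pace and stop on an object; "force" is the grip in N (left out, the last holds). Time passes only in rows, so rows that do not move let the fingers close. It gives the time, the measured TCP pose, the force, the opening and the grip force at its end, in the units of the state.
- bot.observe(): the state, without advancing time (a new reading comes with each control period).
- bot.grab_frame(name): name is "side" or "top"; returns a dict with "img" (480x640x3 uint8, red, green, blue), "vfov" (degrees; the focal length in pixels is half the picture's height over the tangent of half this angle, whatever the lens; pixels are square), "cx", "cy" (the principal point, pixels), "distortion" ([k1, k2, p1, p2, k3] as OpenCV has them; the pictures are not rectified), "view" (4x4, takes a point from world to camera coordinates). Camera axes: x right, y up, looking along -z (the intrinsics and any distortion apply to the point x, -y, -z); pixel columns grow to the right and rows downward; lengths in m; the calibration is good to about 2 mm. A picture is of the moment at which its call begins. There is no depth.
- bot.job_done(): hands the job in; it is judged then, once.
Trained networks look in the newest picture that a camera, given by its name, has taken for a name from the list of things; names that differ only in an ending like _2 or _b are one class to them, and where a whole thing is asked for, a point or a joint stands for the part that bears it (a point fixed in the world has none). Each returns a list of dicts, best first, with "score" (0 to 1); they miss things now and then, are a little off and sometimes report something else, mostly with a low value. They report only what shows in the picture. A call takes as long as a camera call. They do not tell look-alikes from the thing itself.
- bot.find_in(camera, query): "position" ([x, y, z] in m, in world coordinates, good to about 4 mm: the middle of the surface that is visible of it).
The state is a dict: "clock": time; "qpos": joint angles; "qd": joint speeds; "joint_efforts": joint torques, N m; "position": TCP position; "tool_rot": TCP orientation; "force": force on the tool from outside, world axes, zero at the start; "moment": the same for the moment, N m; "grip_width": finger opening in m; "finger_force": force on a finger pad.
Only numpy, scipy, OpenCV 4.12 (cv2) and the standard library are available. Lean on these libraries where they do the work, as an engineer would, in place of code of your own. Each camera call takes 0.05 s, during which the arm holds its last target. There are 200 camera calls.

## Working session

There is one attempt and no reset: what is moved stays moved. The work goes in short steps, Python scripts to look and compute and a tool call to move; the robot and the scene stay as the last step left them, time stands still between calls to the robot, and variables do not carry over. Pictures are saved under pics/ and viewed, at most 10 in all, crops included, and the job is handed in when it is done.

Besides the shell and the picture viewer there is one more tool, called after ">>>" as name(argument=value, ...) on one line, values as JSON. apply_moves: Moves the arm, as the interface text tells. Its arguments: {"type":"object","properties":{"claw":{"type":"array"},"xyz":{"type":"array"},"twist":{"type":"array"},"force":{"type":"number"}},"required":["claw","xyz","twist"]}

```bash
mkdir -p pics; cat > h.py <<'E'
from workcell import bot
import cv2, numpy as np
def look(cam,n):
    f=bot.grab_frame(cam); cv2.imwrite(f'pics/{n}.png',f['img'][:,:,::-1]); return f
def K(f):
    h=f['img'].shape[0]; fl=h/2/np.tan(np.radians(f['vfov'])/2)
    return np.array([[fl,0,f['cx']],[0,fl,f['cy']],[0,0,1]])
def proj(f,p):
    c=(np.asarray(f['view'])@np.append(p,1))[:3]*[1,-1,-1]
    return cv2.projectPoints(c.reshape(1,1,3),np.zeros(3),np.zeros(3),K(f),np.array(f['distortion'],float))[0].ravel()
def ray(f,u,v):
    x=cv2.undistortPoints(np.array([[[u,v]]],float),K(f),np.array(f['distortion'],float)).ravel()
    V=np.asarray(f['view']); d=V[:3,:3].T@np.array([x[0],-x[1],-1]); o=-V[:3,:3].T@V[:3,3]; return o,d
def onz(f,u,v,z):
    o,d=ray(f,u,v); return o+d*(z-o[2])/d[2]
E
python3 - <<'E'
from h import *
s=bot.observe(); print(s['clock'],s['position'],s['tool_rot'],s['grip_width'],s['force'])
for c in ['side','top']:
    f=look(c,c+'1'); V=np.asarray(f['view']); print(c,f['vfov'],-V[:3,:3].T@V[:3,3])
    for q in ['carrier_blue','grip_blue','bail_blue','tip_blue','stand_blue','carrier_yellow','dish','jar','bottle','kitchen_timer']:
        print(q,[(np.round(r['position'],3).tolist(),round(r['score'],2),proj(f,r['position']).round().tolist()) for r in bot.find_in(c,q)[:3]])
E
```

```text
0.0 [ 0.15075751 -0.60621552  0.23072089] [-3.14047892e+00  6.39215672e-05  2.43815402e-01] 0.08545952123924984 [ 0.18179066  0.9179116  -0.27165527]
side 44.44025479138503 [-0.07838059  1.29105658  0.78009497]
carrier_blue [([0.576, -0.176, 0.116], 0.86, [358.0, 221.0])]
grip_blue [([0.573, -0.176, 0.119], 0.61, [359.0, 220.0])]
bail_blue [([0.575, -0.179, 0.116], 0.83, [358.0, 220.0])]
tip_blue [([0.628, -0.192, 0.014], 0.95, [344.0, 246.0])]
stand_blue [([0.628, -0.194, 0.016], 0.84, [344.0, 245.0])]
carrier_yellow [([0.829, 0.17, 0.088], 0.68, [218.0, 257.0]), ([0.488, 0.221, 0.035], 0.67, [321.0, 314.0]), ([0.598, 0.199, 0.118], 0.56, [285.0, 270.0])]
dish [([0.466, -0.018, 0.029], 0.56, [369.0, 277.0]), ([0.666, 0.2, 0.013], 0.21, [264.0, 301.0])]
jar [([0.643, 0.023, 0.035], 0.79, [305.0, 267.0])]
bottle [([0.379, -0.246, 0.061], 0.66, [427.0, 242.0])]
kitchen_timer [([0.367, 0.273, 0.046], 0.59, [358.0, 334.0])]
top 48.73067785657104 [0.4874604  0.02322339 1.34682083]
carrier_blue [([0.576, -0.179, 0.119], 0.93, [392.0, 241.0])]
grip_blue [([0.582, -0.182, 0.122], 0.92, [394.0, 238.0]), ([0.66, 0.013, 0.01], 0.4, [309.0, 212.0])]
bail_blue [([0.664, 0.016, 0.011], 0.73, [308.0, 210.0]), ([0.579, -0.181, 0.116], 0.68, [393.0, 240.0])]
tip_blue [([0.638, -0.194, 0.014], 0.66, [391.0, 220.0])]
stand_blue [([0.639, -0.192, 0.014], 0.57, [390.0, 219.0])]
carrier_yellow [([0.828, 0.17, 0.028], 0.75, [247.0, 146.0]), ([0.581, -0.182, 0.121], 0.75, [394.0, 239.0]), ([0.601, 0.187, 0.116], 0.64, [235.0, 232.0])]
dish [([0.468, 0.003, 0.008], 0.94, [314.0, 288.0])]
jar [([0.663, 0.015, 0.009], 0.58, [308.0, 211.0])]
bottle [([0.387, -0.259, 0.084], 0.9, [425.0, 321.0]), ([0.663, 0.014, 0.012], 0.36, [309.0, 211.0])]
kitchen_timer [([0.373, 0.24, 0.059], 0.7, [216.0, 329.0])]
```

View pics/side1.png

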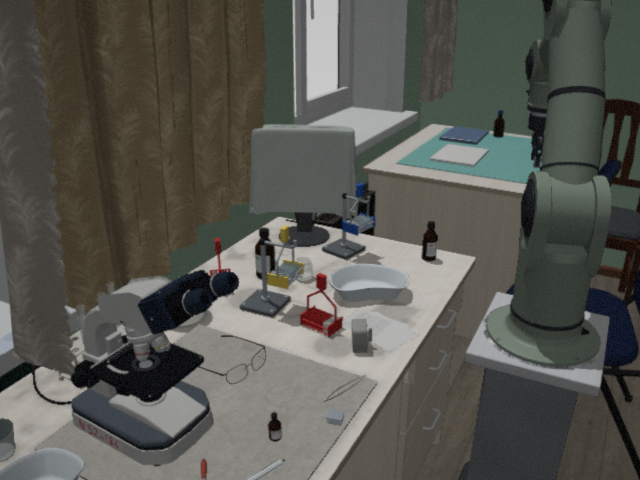

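View pics/top1.png

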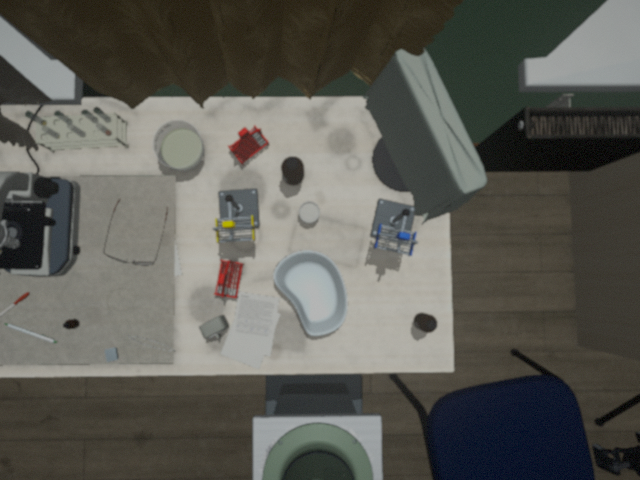

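The side view shows the blue carrier at about (350,228), with the monitor behind its stand. In the top view the blue carrier is at (394,238), its stand base at (391,222), and the dish at (312,292). I'll zoom in on both.

```bash
python3 - <<'E'
import cv2,numpy as np
a=cv2.imread('pics/top1.png')[180:290,340:450]; b=cv2.imread('pics/side1.png')[170:270,310:410]
z=lambda i:cv2.resize(i,(400,600) if 0 else (395,395),interpolation=cv2.INTER_CUBIC)
cv2.imwrite('pics/z1.png',np.hstack([z(a),z(b)]))
from h import *
f=bot.grab_frame('top')
for z in (0.2,0.3,0.4): print(z,[onz(f,u,v,z).round(3).tolist() for u,v in [(485,185),(425,215),(367,105),(400,55)]])
g=bot.grab_frame('side')
E
```

```text
0.2 [[0.692, -0.373, 0.2], [0.627, -0.239, 0.2], [0.874, -0.116, 0.2], [0.989, -0.192, 0.2]]
0.3 [[0.674, -0.339, 0.3], [0.615, -0.216, 0.3], [0.84, -0.104, 0.3], [0.945, -0.174, 0.3]]
0.4 [[0.657, -0.304, 0.4], [0.602, -0.193, 0.4], [0.806, -0.092, 0.4], [0.901, -0.155, 0.4]]
```

View pics/z1.png

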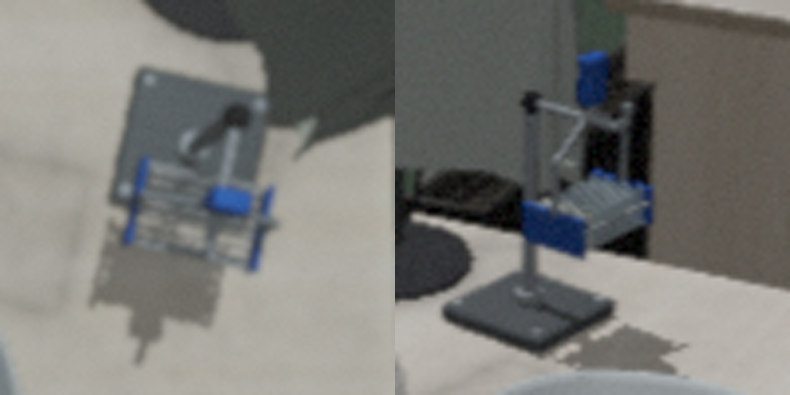

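The crop shows the ball, hook arm, grip block and upturned tip clearly. The tip points along image-down-right, so the stand is slightly yawed. Next I'll triangulate.

```bash
cat >> h.py <<'E'
def tri(f,a,g,b):
    o1,d1=ray(f,*a); o2,d2=ray(g,*b); A=np.stack([d1,-d2],1); s=np.linalg.lstsq(A,o2-o1,rcond=None)[0]
    p,q=o1+d1*s[0],o2+d2*s[1]; return ((p+q)/2).round(4).tolist(), round(float(np.linalg.norm(p-q)),4)
E
python3 - <<'E'
from h import *
f=bot.grab_frame('top'); g=bot.grab_frame('side')
T=lambda x,y:(340+x/3.59,180+y/3.59); S=lambda x,y:(310+(x-395)/3.95,170+y/3.95)
print('ball',tri(f,T(236,115),g,S(532,102)),onz(f,*T(236,115),.189))
print('grip',tri(f,T(230,199),g,S(593,79)),onz(f,*T(230,199),.228), onz(g,*S(593,79),.213))
print('tip side',onz(g,*S(628,107),.202),'tip top',onz(f,*T(276,224),.202))
print('base corners',[onz(f,*T(*p),.014).round(4).tolist() for p in [(141,70),(268,98),(115,203)]])
print('ends',[onz(f,*T(*p),.115).round(4).tolist() for p in [(146,158),(129,243),(270,188),(256,270)]])
print('mon',tri(f,(485,185),g,(354,130)),tri(f,(425,215),g,(354,215)))
# dish outline
im=f['img']; hsv=cv2.cvtColor(im,cv2.COLOR_RGB2HSV)
print(im[292,312],im[275,260],im[256,300])
print('dish bbox pts',[onz(f,u,v,.046).round(3).tolist() for u,v in [(275,270),(347,300),(312,251),(318,336)]])
print(np.degrees(0),bot.observe()['clock'])
E
```

```text
ball ([0.6347, -0.2022, 0.175], 0.0046) [ 0.63504681 -0.19858168  0.189     ]
grip ([0.5798, -0.1913, 0.2061], 0.0044) [ 0.58001725 -0.18631806  0.228     ] [ 0.56985926 -0.17430355  0.213     ]
tip side [ 0.53521338 -0.15968025  0.202     ] tip top [ 0.56673826 -0.21875814  0.202     ]
base corners [[0.69, -0.1653, 0.014], [0.6693, -0.2552, 0.014], [0.5956, -0.1451, 0.014]]
ends [[0.6167, -0.1531, 0.115], [0.5612, -0.1409, 0.115], [0.5963, -0.2338, 0.115], [0.5429, -0.2233, 0.115]]
mon ([0.6641, -0.3233, 0.3468], 0.0043) ([0.635, -0.2658, 0.0905], 0.0111)
[177 180 179] [166 164 155] [116 124 125]
dish bbox pts [[0.513, 0.098, 0.046], [0.438, -0.077, 0.046], [0.559, 0.007, 0.046], [0.352, -0.005, 0.046]]
0.0 1.3
```

>>> apply_moves(claw=[0.06,0.06,0.06,0.06,0.06,0.06,0.06,0.06,0.06,0.06,0.06,0.06,0.06,0.06,0.06,0.06,0.06,0.06,0.06,0.06], xyz=[[0.01,-0.006,-0.006],[0.026,-0.015,-0.006],[0.026,-0.015,-0.006],[0.026,-0.015,-0.006],[0.026,-0.015,-0.006],[0.026,-0.015,-0.006],[0.026,-0.015,-0.006],[0.026,-0.015,-0.006],[0.026,-0.015,-0.006],[0.026,-0.015,-0.006],[0.026,-0.015,0],[0.026,-0.015,0],[0.026,-0.015,0],[0.026,-0.015,0],[0.026,-0.015,0],[0.026,-0.015,0],[0.026,-0.015,0],[0.026,-0.015,0],[0.01,-0.006,0],[0,0,0]], twist=[[0,0,0],[0,0,0],[0,0,0],[0,0,0],[0,0,0],[0,0,0],[0,0,0],[0,0,0],[0,0,0],[0,0,0],[0,0,0],[0,0,0],[0,0,0],[0,0,0],[0,0,0],[0,0,0],[0,0,0],[0,0,0],[0,0,0],[0,0,0]])

```text
clock: 3.3
position: [0.5356, -0.2339, 0.2914]
tool_rot: [-3.141, -0.0, 0.247]
force: [-0.3, -0.3, -0.5]
grip_width: 0.0601
finger_force: 0.0
```

>>> apply_moves(claw=[0.06,0.06,0.06,0.06,0.06,0.06,0.06,0.06,0.06,0.06], xyz=[[0,0,0],[0,0,0],[0,0,0],[0,0,0],[0,0,0],[0.011,-0.018,0],[0.011,-0.019,0],[0.01,-0.018,0],[0,0,0],[0,0,0]], twist=[[0,0,0.093],[0,0,0.094],[0,0,0.093],[0,0,0.094],[0,0,0.093],[0,0,0],[0,0,0],[0,0,0],[0,0,0],[0,0,0]])

```text
clock: 4.3
position: [0.5774, -0.1901, 0.2914]
tool_rot: [3.141, 0.0, -0.224]
force: [0.1, -0.2, -1.0]
grip_width: 0.0598
finger_force: 0.0
```

```bash
python3 - <<'E'
from h import *
f=look('top','top2'); g=look('side','side2')
s=bot.observe(); p=np.array(s['position']); print(p,s['tool_rot'])
print(proj(f,p),proj(g,p))
for q in [(.579,-.187,.213),(.635,-.1986,.189)]: print(proj(g,q))
a=f['img'][170:270,340:440]; b=g['img'][130:230,310:410]
z=lambda i:cv2.resize(i,(400,400),interpolation=cv2.INTER_CUBIC)
cv2.imwrite('pics/z2.png',np.hstack([z(a),z(b)])[:,:,::-1])
E
```

```text
[ 0.57728171 -0.19064386  0.2914904 ] [ 3.14094183e+00  5.01142271e-05 -2.24806839e-01]
[412.09374847 234.11129981] [360.82081653 162.07215341]
[359.06683211 188.21529657]
[343.37352258 191.7275967 ]
```

View pics/z2.png

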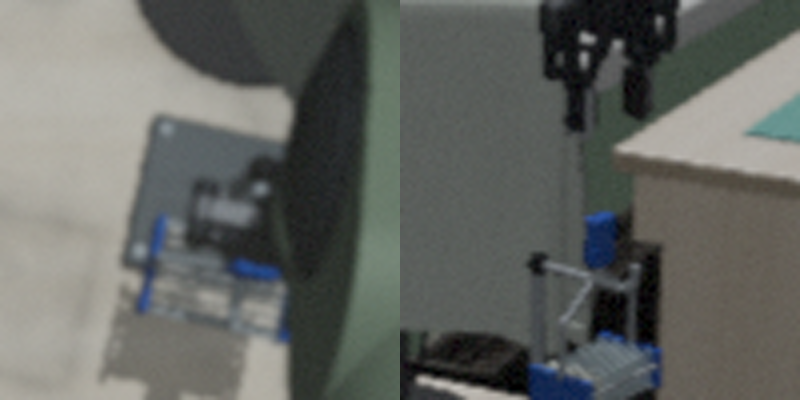

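The side view shows the fingertips at about (354,162) and (369,159), directly above the grip at (360,190). The alignment matches, so I'll descend slowly.

>>> apply_moves(claw=[0.06,0.06,0.06,0.06,0.06,0.06,0.06,0.06,0.06,0.06], xyz=[[0,0,0.012],[0,0,0.012],[0,0,0.012],[0,0,0.012],[0,0,0.012],[0,0,0.012],[0,0,0.012],[0,0,0.01],[0,0,0],[0,0,0]], twist=[[0,0,0],[0,0,0],[0,0,0],[0,0,0],[0,0,0],[0,0,0],[0,0,0],[0,0,0],[0,0,0],[0,0,0]])

```text
clock: 5.4
position: [0.5782, -0.1893, 0.1973]
tool_rot: [-3.142, 0.0, -0.223]
force: [0.2, -0.6, 0.1]
grip_width: 0.0597
finger_force: 0.0
```

```bash
python3 - <<'E'
from h import *
g=look('side','side3')
s=bot.observe(); print(s['position'],s['force'])
cv2.imwrite('pics/z3.png',cv2.resize(g['img'][150:250,310:410],(600,600),interpolation=cv2.INTER_CUBIC)[:,:,::-1])
E
```

```text
[ 0.57838237 -0.18940859  0.19768002] [0.60770486 0.40940592 0.07919952]
```

View pics/z3.png

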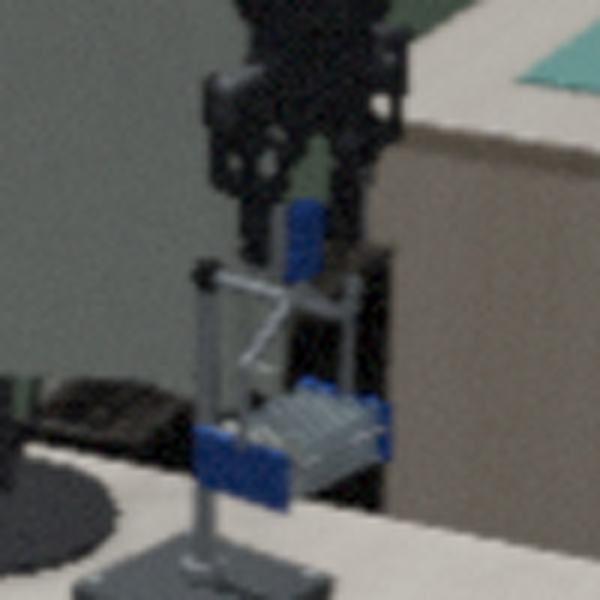

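The two fingers straddle the grip block, at about (250,240) and (348,235) in the crop with the block at (305,240). I'll close the gripper.

>>> apply_moves(claw=[0.045,0.035,0.028,0.02,0.015,0.015,0.015,0.015,0.015,0.015], xyz=[[0,0,0],[0,0,0],[0,0,0],[0,0,0],[0,0,0],[0,0,0],[0,0,0],[0,0,0],[0,0,0],[0,0,0]], twist=[[0,0,0],[0,0,0],[0,0,0],[0,0,0],[0,0,0],[0,0,0],[0,0,0],[0,0,0],[0,0,0],[0,0,0]], force=60)

```text
clock: 6.45
position: [0.5793, -0.1883, 0.198]
tool_rot: [-3.14, -0.002, -0.222]
force: [3.7, 5.1, 4.2]
grip_width: 0.0232
finger_force: 58.9
```

>>> apply_moves(claw=[0.015,0.015,0.015,0.015,0.015,0.015,0.015,0.015,0.015,0.015,0.015], xyz=[[0,0,-0.002],[0,0,-0.004],[0,0,-0.004],[0,0,-0.004],[0,0,-0.004],[0,0,-0.004],[0,0,-0.004],[0,0,-0.004],[0,0,-0.004],[0,0,-0.002],[0,0,0]], twist=[[0,0,0],[0,0,0],[0,0,0],[0,0,0],[0,0,0],[0,0,0],[0,0,0],[0,0,0],[0,0,0],[0,0,0],[0,0,0]])

```text
clock: 7.55
position: [0.5782, -0.1894, 0.2336]
tool_rot: [3.142, -0.0, -0.223]
force: [0.4, -0.1, -2.7]
grip_width: 0.0225
finger_force: 58.6
```

```bash
python3 - <<'E'
from h import *
g=look('side','side4')
s=bot.observe(); print(s['position'],s['force'],s['moment'],s['grip_width'])
cv2.imwrite('pics/z4.png',cv2.resize(g['img'][150:250,310:410],(600,600),interpolation=cv2.INTER_CUBIC)[:,:,::-1])
E
```

```text
[ 0.57813361 -0.18936601  0.23334206] [-0.11241651  0.68167787 -1.69091743] [0.02718121 0.02571007 0.01350989] 0.02324272533640432
```

View pics/z4.png

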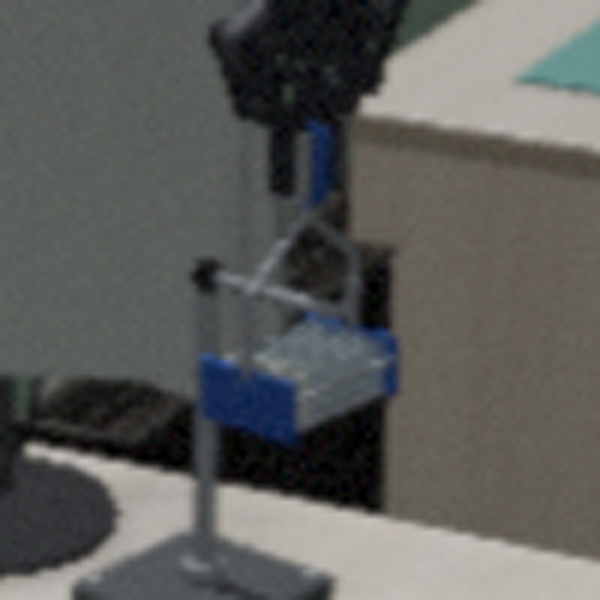

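The carrier is lifted and level. The bail apex at (315,210) is well above the hook arm, and the slides are still below it. I'll now withdraw along the hook's -x.

>>> apply_moves(claw=[0.015,0.015,0.015,0.015,0.015,0.015,0.015,0.015,0.015,0.015,0.015,0.015,0.015,0.015], xyz=[[-0.002,0,0],[-0.005,0,0],[-0.008,0,0],[-0.01,0,0],[-0.01,0,0],[-0.01,0,0],[-0.01,0,0],[-0.01,0,0],[-0.01,0,0],[-0.01,0,0],[-0.008,0,0],[-0.005,0,0],[-0.002,0,0],[0,0,0]], twist=[[0,0,0],[0,0,0],[0,0,0],[0,0,0],[0,0,0],[0,0,0],[0,0,0],[0,0,0],[0,0,0],[0,0,0],[0,0,0],[0,0,0],[0,0,0],[0,0,0]])

```text
clock: 9.0
position: [0.4806, -0.1672, 0.2334]
tool_rot: [-3.142, -0.0, -0.223]
force: [1.1, -0.5, -1.9]
grip_width: 0.0231
finger_force: 58.6
```

```bash
python3 - <<'E'
from h import *
f=look('top','top5'); g=look('side','side5')
s=bot.observe(); print(s['position'],s['force'],s['moment'],s['grip_width'])
z=lambda i:cv2.resize(i,(400,400),interpolation=cv2.INTER_CUBIC)
cv2.imwrite('pics/z5.png',np.hstack([z(f['img'][190:350,260:420]),z(g['img'][160:320,290:450])])[:,:,::-1])
E
```

```text
[ 0.48090016 -0.16723501  0.23329784] [-0.17614322  0.03162878 -2.09150064] [-0.05283055 -0.01714132  0.00098464] 0.022621985854710647
```

View pics/z5.png

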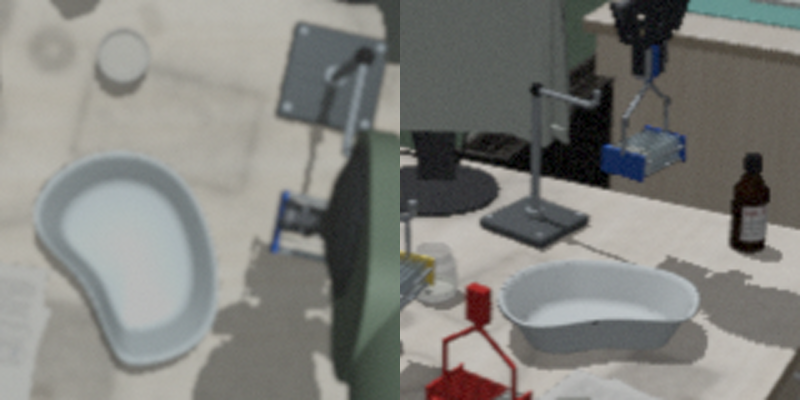

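It's off the hook and hanging level at about (645,150) in the side half of the crop. The dish outline spans (36..217, 152..370) in the top half. I'll compute the dish centre from it.

```bash
python3 - <<'E'
from h import *
f=bot.grab_frame('top')
P=[(36,215),(50,180),(100,153),(150,160),(195,200),(217,260),(205,320),(180,355),(140,368),(115,355),(100,310),(70,265),(45,240)]
W=np.array([onz(f,260+u/2.5,190+v/2.5,.046)[:2] for u,v in P],np.float32)
r=cv2.minAreaRect(W); m=cv2.moments(W); print(r,m['m10']/m['m00'],m['m01']/m['m00'])
s=bot.observe(); p=np.array(s['position']); yaw=s['tool_rot'][2]
d=np.array(r[0])-p[:2]; tx=np.array([np.cos(yaw),np.sin(yaw)]); ty=np.array([np.sin(yaw),-np.cos(yaw)]); print(p,d,d@tx,d@ty)
E
```

```text
((0.46159547567367554, -0.0009629577398300171), (0.21122907102108002, 0.14541268348693848), 31.067569732666016) 0.46172364814715905 0.005212371739391568
[ 0.48086712 -0.16722431  0.23323402] [-0.01927164  0.16626135] -0.0555910713807251 -0.15787294601883917
```

>>> apply_moves(claw=[0.015,0.015,0.015,0.015,0.015,0.015,0.015,0.015,0.015,0.015,0.015,0.015,0.015,0.015,0.015,0.015,0.015,0.015,0.015,0.015], xyz=[[-0.001,-0.003,-0.001],[-0.002,-0.006,-0.001],[-0.003,-0.009,-0.001],[-0.004,-0.012,-0.002],[-0.005,-0.013,-0.002],[-0.005,-0.013,-0.002],[-0.005,-0.013,-0.002],[-0.005,-0.013,-0.002],[-0.005,-0.013,-0.002],[-0.005,-0.013,-0.002],[-0.005,-0.013,-0.001],[-0.004,-0.013,-0.001],[-0.003,-0.012,-0.001],[-0.002,-0.008,0],[-0.001,-0.004,0],[-0.001,-0.002,0],[0,0,0],[0,0,0],[0,0,0],[0,0,0]], twist=[[0,0,0],[0,0,0],[0,0,0],[0,0,0],[0,0,0],[0,0,0],[0,0,0],[0,0,0],[0,0,0],[0,0,0],[0,0,0],[0,0,0],[0,0,0],[0,0,0],[0,0,0],[0,0,0],[0,0,0],[0,0,0],[0,0,0],[0,0,0]])

```text
clock: 11.15
position: [0.4614, 0.0009, 0.2532]
tool_rot: [3.142, 0.0, -0.224]
force: [-0.2, 0.3, -1.9]
grip_width: 0.0232
finger_force: 58.8
```

```bash
python3 - <<'E'
from h import *
f=look('top','top6'); g=look('side','side6')
s=bot.observe(); print(s['position'],s['tool_rot'],s['qd'],s['force'],s['grip_width'],s['clock'])
p=np.array(s['position']); print(proj(g,[p[0],p[1],.142])-[270,140],proj(g,[.461,0.002,.046])-[270,140])
z=lambda i:cv2.resize(i,(400,400),interpolation=cv2.INTER_CUBIC)
cv2.imwrite('pics/z6.png',np.hstack([z(f['img'][190:350,240:400]),z(g['img'][140:300,270:430])])[:,:,::-1])
E
```

```text
[0.46142376 0.00103518 0.25329566] [ 3.14158461e+00  1.08033531e-05 -2.23562925e-01] [-0.00113511 -0.00126642 -0.00140658 -0.00058809 -0.00030251  0.00128706
 -0.00077051] [-0.3727538   0.89311935 -2.10658251] 0.023329377555802316 11.25
[ 99.49030376 102.08116586] [ 98.27697764 134.86546592]
```

View pics/z6.png

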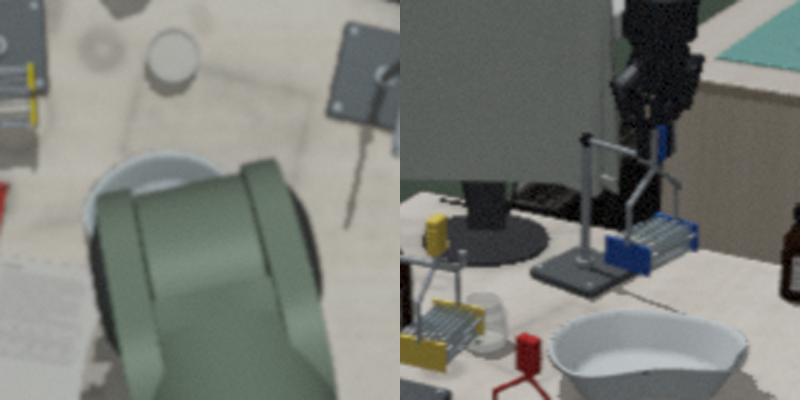

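The carrier hangs level, with its underside at about (650,260) in the side half, directly above the dish centre at about (646,337). The arm is steady, so I'll hand in.

```bash
python3 -c "
from workcell import bot
print(bot.job_done())"
```

```text
the job is handed in; nothing more can be done
None
```

The job is handed in: the arm is holding the blue carrier level and steady over the middle of the white dish, with its underside about 10 cm above the rim. It took about 11 of the 38 seconds.

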